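# Lay a switch-box cover in the sloping nest, hollow side down

### The arm

A 6-joint arm with a two-finger parallel gripper is mounted at the origin on the work surface. World frame = base frame: x ahead of the robot, y to its left, z up, the work surface at z = 0. Lengths are in m, angles in rad, forces in N, time in s.
With the tool pointing down it reaches from about 0.325 to 0.775 m from the base axis. Payload 9.3 kg.
Tool frame: the origin (TCP) lies midway between the tips of the shut fingers; the grasp point (between the pads) lies 19 mm behind it; z points along the fingers, y is the line along which they close (so a half turn about z gives the same grasp; the last joint's range is limited). The gripper opens to 85 mm and grips with 20 to 120 N. Pads are 22 mm wide; open, the fingers measure 114 mm over their backs; the gripper's body (76 mm by 85 mm) begins 54 mm behind the grasp point. The pads swing forward as they close: fully open they stand 13 mm farther back than shut.
Start: joints at [-1.452, 0.259, 0.021, 1.334, 0, 1.418], TCP at [0.148, -0.53, 0.231] pointing down, gripper open.
Joint ranges: [-3.04, 3.04], [-0.91, 1.82], [-1.04, 1.36], [-1.92, 1.95], [-1.52, 1.45], [-3.14, 3.14]. Speed limits (rad/s): [2.22, 2.22, 2.79, 3.14, 3.14, 3.14].

### API

Orientations are given as a unit quaternion [w, x, y, z].
In Python, from cell import sensors, optics, bot gives the robot as it stands.
- The arm moves only by the tool jog_arm, never from a script. Its argument "moves" is a list of rows, each a list of 3 entries, a list of its own where there are three numbers: the shift along the world's x, y, z in mm, then the turn, a rotation vector about the world's x, y, z in units of 5 degrees (1.0 is 5 degrees), then the opening, from -1 (shut) to 1 (fully open). A call has 1 to 10 rows; each row is the pose to reach, as a shift and turn from the pose commanded when the call began; what a row does not reach only later rows make up. A row lasts 1/10 s, in which the tool goes at most 50 mm and 8.59 degrees, less where a joint would pass 70% of its speed; a pose out of reach is approached as far as the arm can. A call with a gripper value outside its range is refused whole. The fingers move at their own pace and stop on an object; "newtons" is the grip in N (left out, the last holds). Time passes only in rows, so rows that repeat a pose let the fingers close. It gives the time, the measured TCP pose, the force, the opening and the grip force at its end, in the units of the state.
- sensors.sense(): the state, without advancing time (a new reading comes with each control period).
- optics.snapshot(name): name is "scene" or "top" or "wrist"; returns (picture, depth): 420x560x3 uint8, red, green, blue; 420x560 float32, m along the optical axis (not along the pixel's ray), 0 where there is no reading.
- optics.camera_info(name): a dict with "fov_y" (degrees; the focal length in pixels is half the picture's height over the tangent of half this angle, whatever the lens; pixels are square), "cx", "cy" (the principal point, pixels), "dist_coeffs" ([k1, k2, p1, p2, k3] as OpenCV has them; the pictures are not rectified), "eye" and "attitude" of the camera in the world; the wrist camera has in their place "hand_eye" (4x4, takes a point from camera to tool coordinates, whose origin is the TCP and whose axes are the flange's). Camera axes: x right, y down, z forward; pixel columns grow to the right and rows downward; lengths in m; the calibration is good to about 2 mm. A picture is of the moment at which its call begins: read the wrist's pose just before it. camera_info takes no time and is no camera call.
- bot.close_job(): hands the job in; it is judged then, once.
The state is a dict: "clock": time; "q": joint angles; "qvel": joint speeds; "joint_torque": joint torques, N m; "tcp_pos": TCP position; "ee_rot": TCP orientation; "ft_force": force on the tool from outside, world axes, zero at the start; "moment": the same for the moment, N m; "grip_width": finger opening in m; "grip_force": force on a finger pad.
Only numpy, scipy, OpenCV 4.12 (cv2) and the standard library are available. Lean on these libraries where they do the work, as an engineer would, in place of code of your own. Each camera call takes 0.05 s, during which the arm holds its last target. There are 200 camera calls.

### The job

Take a switch-box cover from the rack and set it, without dropping it, fully home in the pocket of the sloping assembly nest with its hollow side down and its closed face up, then let go. Either cover will do if it ends up that way round, so mind which way each one faces; leave the other cover standing in the rack and do not disturb the other things on the bench.

Things in the scene. Friction and masses are not known exactly. Their poses are not given: they have to be found in the camera images.
- cover_a: white plastic switch-box cover, one of two alike: a shallow tray 80 long (x) x 60 wide (y) x 24 mm deep (z), walls 4 mm, 0.12 kg. One big face closed but for a 24 mm square opening, the other big face hollow. Origin at the middle of the block; z points out of the closed face. Starts on edge in a rack bay, x upwards, leaning 35 degrees back, closed face to the robot side.
- cover_b: white plastic switch-box cover, one of two alike: a shallow tray 80 long (x) x 60 wide (y) x 24 mm deep (z), walls 4 mm, 0.12 kg. One big face closed but for a 24 mm square opening, the other big face hollow. Origin at the middle of the block; z points out of the closed face. Starts on edge in a rack bay, x upwards, leaning 35 degrees back, hollow to the robot side.
- rack: fixed rack, base 120 x 200 x 10 mm; origin on the bench under the mid-point between the covers, x away from the robot side. Bays at y = -70 and +70 mm (which cover is where varies), each a 38 mm wide open-frame aluminium backrest leaning 35 degrees towards +x, with a ledge and a 6 mm front lip. A standing cover's middle is 58 mm up; its two long sides stick out free, 11 mm beyond the backrest.
- pocket: aluminium pocket of the nest. Origin: centre of its floor, 65 mm above the bench; z is the floor's normal, sloping 10 degrees down to the robot side, x uphill. Opening 88 (x) x 68 mm (y), walls 8 mm high at both ends and at the four corners. A seated cover's middle is 12 mm above the floor, its long side along x, either way round.
- nest: fixed stand carrying the pocket, steel base 150 x 110 x 10 mm, origin on the bench under the pocket's centre, x away from the robot side. Within 28 mm of the middle lengthwise, the pocket's long sides are open and its floor is only 44 mm wide, so fingers can pass beside a cover and 20 mm below the floor.
- screwdriver: a screwdriver lying on the bench, bystander; origin under its middle
- stop_head: a red mushroom switch head, 40 mm across, 42 mm high, standing on the bench, bystander; origin under its middle
- parts_bin: an open red plastic bin 100 x 140 x 50 mm on the bench, bystander; origin under its middle

How it is judged:
By the outcome, as a careful person would: the job done as asked, in the order asked, and still so for the second after the job is handed in, with the robot touching nothing.
It also fails if it takes over 38 s, if anything falls off the work surface, if the arm or the gripper's body presses on something with over 40 N, if the wrist force passes 120 N, or if a joint passes its speed limit or range.

## Working session

There is one attempt and no reset: what is moved stays moved. The work goes in short steps, Python scripts to look and compute and a tool call to move; the robot and the scene stay as the last step left them, time stands still between calls to the robot, and variables do not carry over. Pictures are saved under pics/ and viewed, at most 10 in all, crops included, and the job is handed in when it is done.

Besides the shell and the picture viewer there is one more tool, called after "Call:" as name(argument=value, ...), one argument or row to a line, values as JSON. jog_arm: Moves the arm, as the interface text tells. Its arguments: {"type":"object","properties":{"moves":{"type":"array","items":{"type":"array"}},"newtons":{"type":"number"}},"required":["moves"]}

```bash
mkdir -p pics; cat > h.py <<'E'
import numpy as np, cv2
from cell import sensors, optics, bot
from scipy.spatial.transform import Rotation as R
def rot(q): return R.from_quat([q[1],q[2],q[3],q[0]])
def grab(n):
    s=sensors.sense(); p,d=optics.snapshot(n); np.savez(f'pics/{n}.npz',p=p,d=d); return s,p,d
def K(ci):
    f=210/np.tan(np.radians(ci['fov_y'])/2); return np.array([[f,0,ci['cx']],[0,f,ci['cy']],[0,0,1]])
def pose(n,ci,s=None):
    if 'hand_eye' in ci:
        T=np.eye(4);T[:3,:3]=rot(s['ee_rot']).as_matrix();T[:3,3]=s['tcp_pos'];return T@np.array(ci['hand_eye'])
    T=np.eye(4);a=np.array(ci['attitude']);T[:3,:3]=a if a.shape==(3,3) else rot(a).as_matrix();T[:3,3]=ci['eye'];return T
def cloud(n,d,s=None):
    ci=optics.camera_info(n);k=K(ci);v,u=np.mgrid[:420,:560]
    uv=np.stack([u,v],-1).reshape(-1,1,2).astype(np.float64)
    r=cv2.undistortPoints(uv,k,np.array(ci['dist_coeffs'],float)).reshape(420,560,2)
    P=np.dstack([r*d[...,None],d]);T=pose(n,ci,s);W=P@T[:3,:3].T+T[:3,3];W[d<=0]=np.nan
    return W
E
python3 - <<'E'
from h import *
for n in ('scene','top'):
    s,p,d=grab(n);print(n,optics.camera_info(n))
    cv2.imwrite(f'pics/{n}1.png',p[...,::-1])
    np.save(f'pics/{n}_W.npy',cloud(n,d,s))
print(s, optics.camera_info('wrist'))
E
```

```text
scene {'fov_y': 55.9073696169501, 'cx': 284.6085420912959, 'cy': 205.66234966292188, 'dist_coeffs': array([-0.05379792,  0.        ,  0.        ,  0.        ,  0.        ]), 'eye': array([ 1.0506436 , -0.32655544,  0.85063024]), 'attitude': array([-0.28276608,  0.83486814,  0.44990913, -0.14359774])}
top {'fov_y': 52.67488841619557, 'cx': 283.0771643026467, 'cy': 211.34249166162562, 'dist_coeffs': array([0.01760063, 0.        , 0.        , 0.        , 0.        ]), 'eye': array([0.39983655, 0.02277151, 0.87849218]), 'attitude': array([ 0.08109314, -0.68139694,  0.72270809, -0.08255383])}
{'clock': 0.05, 'q': array([-1.45153186e+00,  2.59193333e-01,  2.07800815e-02,  1.33369791e+00,
        3.44838061e-05,  1.41822037e+00]), 'qvel': array([-0.00070758,  0.00023116, -0.00013477, -0.00032455, -0.00137935,
        0.00170206]), 'joint_torque': array([ 6.02777538e-03, -5.57236648e+01,  3.45459580e+01,  1.12949446e-02,
       -1.51889990e-04, -5.11368697e-06]), 'tcp_pos': array([ 0.14766328, -0.5295273 ,  0.23067276]), 'ee_rot': array([-6.57038001e-04,  9.90776848e-01,  1.35502051e-01,  2.81887600e-05]), 'ft_force': array([-0.16596402,  0.18681952,  0.79798026]), 'moment': array([ 0.03064703, -0.01791836, -0.00835712]), 'grip_force': 0.0, 'grip_width': 0.08529959872979198} {'fov_y': 58.1976682868062, 'cx': 278.0014743450502, 'cy': 212.06248148329487, 'dist_coeffs': array([-0.05907706,  0.        ,  0.        ,  0.        ,  0.        ]), 'hand_eye': array([[ 8.09123638e-04, -9.52280893e-01, -3.05221963e-01,
         7.76431784e-02],
       [ 9.99999390e-01,  1.00019756e-03, -4.69644715e-04,
         3.74232921e-04],
       [ 7.52515951e-04, -3.05221397e-01,  9.52281120e-01,
        -1.42693186e-01],
       [ 0.00000000e+00,  0.00000000e+00,  0.00000000e+00,
         1.00000000e+00]])}
```

View pics/scene1.png

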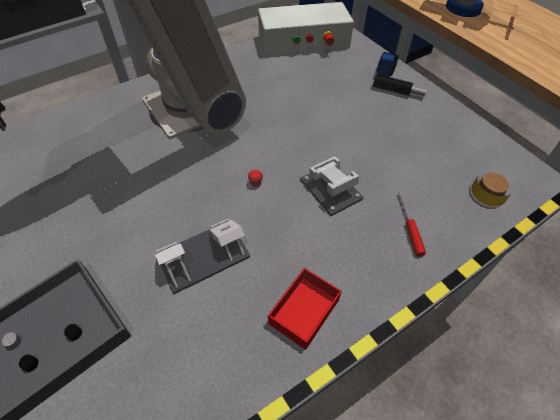

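View pics/top1.png

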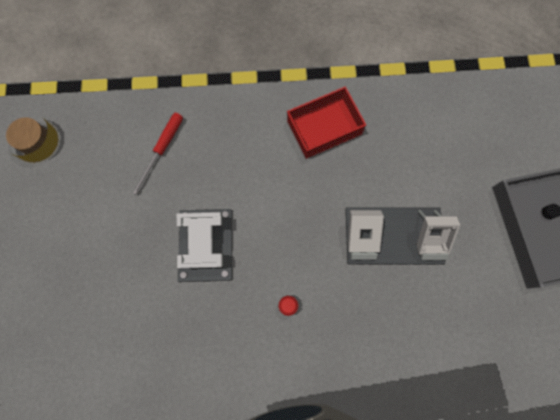

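The scene view shows the nest at (332,183), the rack at (203,255) and the red switch head at (256,177). In the top view, the rack's left bay at (366,233) holds a cover with its closed face and square opening towards the robot (cover_a). The right bay at (438,235) shows its hollow side. The nest is at (203,243). I'll take cover_a.

```bash
cat > m.py <<'E'
from h import *
def fitrect(P):
    r=cv2.minAreaRect(P[:,:2].astype(np.float32)*1000);return [np.round(x,1) for x in (r[0],r[1],r[2])]
C={}
for n in ('scene','top'):
    W=np.load(f'pics/{n}_W.npy');p=np.load(f'pics/{n}.npz')['p'].astype(int)
    X=W.reshape(-1,3);c=p.reshape(-1,3);ok=np.isfinite(X).all(1)
    X=X[ok];c=c[ok];C[n]=(X,c)
    def reg(x0,x1,y0,y1,z0,z1): 
        m=(X[:,0]>x0)&(X[:,0]<x1)&(X[:,1]>y0)&(X[:,1]<y1)&(X[:,2]>z0)&(X[:,2]<z1);return X[m]
    red=(c[:,0]>110)&(c[:,1]<60)&(X[:,2]<.15)&(X[:,0]<.8)
    print(n,'bench z',np.round(np.median(reg(.3,.6,-.1,.05,-.03,.03)[:,2]),4))
    k=np.round(X[red]/.02).astype(int)
    for nm,(u,v) in ({'nest':(203,243),'A':(366,233),'B':(438,235),'head':(289,306),'bin':(325,125),'rackbase':(405,240)} if n=='top' else {'nest':(332,178),'A':(228,230),'B':(170,252),'head':(256,176),'bin':(305,310)}).items():
        print(nm,np.round(W[v,u],4))
E
python3 m.py
python3 - <<'E'
import cv2
a=cv2.imread('pics/top1.png');b=cv2.imread('pics/scene1.png')
u=cv2.resize(a[195:295,165:465],(780,260),interpolation=cv2.INTER_CUBIC);v=cv2.resize(b[150:300,145:375],(521,340),interpolation=cv2.INTER_CUBIC)
v=cv2.copyMakeBorder(v,0,0,0,780-521,0);cv2.imwrite('pics/crop1.png',cv2.vconcat([u,v]))
E
```

```text
scene bench z -0.0006
nest [0.5568 0.1658 0.0651]
A [ 0.5608 -0.1454  0.0795]
B [ 0.5488 -0.2836  0.09  ]
head [0.4236 0.0117 0.041 ]
bin [ 0.7958 -0.0871  0.0042]
top bench z -0.0005
nest [0.5385 0.1742 0.0631]
A [ 0.5489 -0.1546  0.0078]
B [ 0.5357 -0.3021  0.0097]
head [0.4099 0.0147 0.0411]
bin [ 0.7977 -0.0897  0.0036]
rackbase [ 0.5295 -0.2334  0.0082]
```

View pics/crop1.png

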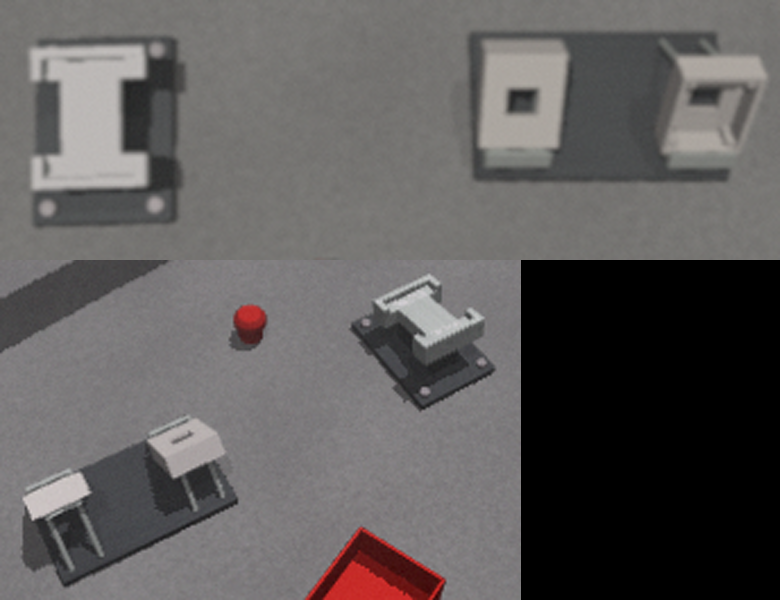

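The crop confirms it: cover_a's face has the square opening (left bay) and cover_b shows its hollow (right bay). The nest pocket is empty. Next I'll fit the poses.

```bash
cat > m2.py <<'E'
from h import *
def planes(X,k=3,tol=.0012,minn=60):
    rng=np.random.default_rng(0);out=[]
    while len(X)>minn and len(out)<k:
        best=None
        for _ in range(500):
            a=X[rng.choice(len(X),3,False)];n=np.cross(a[1]-a[0],a[2]-a[0]);l=np.linalg.norm(n)
            if l<1e-6: continue
            m=abs((X-a[0])@(n/l))<tol
            if best is None or m.sum()>best.sum(): best=m
        I=X[best];c=I.mean(0);n=np.linalg.svd(I-c)[2][2];n*=np.sign(n[2]) if abs(n[2])>.05 else 1
        out.append((len(I),c,n,I));X=X[~best]
    return out
def reg(W,x0,x1,y0,y1,z0,z1):
    X=W.reshape(-1,3);X=X[np.isfinite(X).all(1)]
    return X[((X>[x0,y0,z0])&(X<[x1,y1,z1])).all(1)]
if __name__=='__main__':
  for n in ('scene','top'):
    W=np.load(f'pics/{n}_W.npy')
    for nm,b in {'A':(.46,.66,-.21,-.1,.02,.13),'B':(.46,.66,-.36,-.24,.02,.13),'pocket':(.43,.66,.1,.25,.035,.1),'rackbase':(.43,.66,-.38,-.09,.004,.016),'nestbase':(.42,.66,.1,.26,.005,.015)}.items():
        X=reg(W,*b)
        r=cv2.minAreaRect((X[:,:2]*1000).astype(np.float32))
        print(n,nm,len(X),'rect',np.round(r[0],1),np.round(r[1],1),round(r[2],2),'z',np.round(np.percentile(X[:,2],[1,99]),4))
        if nm in 'A B pocket':
            for c,m,nn,I in planes(X):
                e1=np.cross(nn,[0,1,0]);e1/=np.linalg.norm(e1);e2=np.cross(nn,e1)
                uv=(np.c_[(I-m)@e1,(I-m)@e2]*1000).astype(np.float32);q=cv2.minAreaRect(uv)
                ctr=m+(e1*q[0][0]+e2*q[0][1])/1000
                print('   ',c,np.round(nn,3),'tilt',round(np.degrees(np.arccos(nn[2])),1),'ctr',np.round(ctr,4),np.round(q[1],1),round(q[2],1))
E
python3 m2.py
```

```text
scene A 686 rect [ 544.2 -145.9] [ 60.8 101. ] 87.35 z [0.023  0.0868]
    259 [-0.627  0.032  0.778] tilt 38.9 ctr [ 0.5362 -0.1453  0.0598] [59.7 93.7] 87.1
    135 [ 0.833 -0.032  0.552] tilt 56.5 ctr [ 0.5773 -0.1472  0.0772] [61.2 23.9] 86.5
    51 [ 0.816 -0.019  0.578] tilt 54.7 ctr [ 0.5792 -0.1483  0.078 ] [58.7 21.5] 87.0
scene B 550 rect [ 537.  -284.5] [60.6 99.6] 85.16 z [0.0215 0.0964]
    165 [ 0.584 -0.029  0.812] tilt 35.7 ctr [ 0.5528 -0.2855  0.0889] [59.4 25.6] 87.0
    70 [ 0.861 -0.054  0.505] tilt 59.6 ctr [ 0.5631 -0.2867  0.0575] [53.5 86. ] 88.0
    69 [ 0.689 -0.071  0.721] tilt 43.9 ctr [ 0.5533 -0.2853  0.0858] [28.5 61.1] 0.5
scene pocket 1018 rect [546.4 178.6] [ 87.4 110. ] 88.47 z [0.0409 0.0824]
    263 [-0.19  -0.002  0.982] tilt 10.9 ctr [0.5476 0.1772 0.0655] [ 82.7 105. ] 89.3
    145 [ 0.983 -0.035  0.182] tilt 79.5 ctr [0.5977 0.1767 0.0687] [29.8 84.4] 0.3
    119 [-0.18   0.01   0.984] tilt 10.4 ctr [0.5446 0.1779 0.0723] [ 86.5 107.8] 88.0
scene rackbase 2534 rect [ 532.7 -238.4] [245.7 142.9] 87.41 z [0.0049 0.0126]
scene nestbase 926 rect 
[... 492 characters left out ...]
.5 ctr [ 0.5345 -0.2817  0.0532] [59.3 81.2] 87.4
    202 [-0.754  0.061  0.654] tilt 49.2 ctr [ 0.5139 -0.2811  0.0624] [59.7 90.9] 87.9
    144 [-0.831  0.01   0.556] tilt 56.2 ctr [ 0.534  -0.2804  0.0558] [57.8 79.6] 86.1
top pocket 1912 rect [545.4 180.6] [ 86.3 105.3] 88.65 z [0.0512 0.0825]
    767 [-0.167 -0.005  0.986] tilt 9.6 ctr [0.5442 0.1771 0.0644] [78.2 98.9] 88.4
    302 [-0.169 -0.008  0.986] tilt 9.7 ctr [0.544  0.181  0.0724] [ 84.8 104.1] 88.9
    260 [-0.165 -0.007  0.986] tilt 9.5 ctr [0.5435 0.1763 0.0624] [76.3 93.3] 88.7
top rackbase 3108 rect [ 550.8 -219.4] [221.9 252.6] 3.49 z [0.0047 0.0131]
top nestbase 1933 rect [545. 181.] [112.6 149.7] 88.3 z [0.0059 0.0143]
```

```bash
cat >> h.py <<'E'
def Rt(elev,yaw):
    "tool rotation: z pitched elev deg below horizontal, heading yaw deg; y = horizontal"
    e,w=np.radians([elev,yaw]);h=np.array([np.cos(w),np.sin(w),0])
    z=np.cos(e)*h-[0,0,np.sin(e)];x=np.sin(e)*h+[0,0,np.cos(e)];return np.c_[x,np.cross(z,x),z]
def rel(p,M):
    s=sensors.sense();d=(np.array(p)-s['tcp_pos'])*1000
    r=R.from_matrix(M)*rot(s['ee_rot']).inv();v=np.degrees(r.as_rotvec())/5
    print('t',s['clock'],'shift',np.round(d,1),'turn',np.round(v,2),'rows>=',max(np.linalg.norm(d)/50,np.linalg.norm(v)*5/8.59))
E
python3 - <<'E'
from h import *
rel([.442,-.138,.176],Rt(52,-3)); print(Rt(90,15).round(2), rot(sensors.sense()['ee_rot']).as_matrix().round(2))
E
```

```text
t 0.1 shift [294.4 391.6 -54.7] turn [ 0.82 -7.59 -3.58] rows>= 9.858100090118084
[[ 0.97  0.26  0.  ]
 [ 0.26 -0.97  0.  ]
 [ 0.    0.   -1.  ]] [[ 0.96  0.27 -0.  ]
 [ 0.27 -0.96  0.  ]
 [ 0.   -0.   -1.  ]]
```

Call:
jog_arm(
  moves=[
    [[30, 40, 0], [0.08, -0.76, -0.36], 1],
    [[60, 80, 0], [0.16, -1.5, -0.7], 1],
    [[90, 120, 0], [0.25, -2.3, -1.1], 1],
    [[120, 157, 0], [0.33, -3, -1.4], 1],
    [[150, 197, -5], [0.41, -3.8, -1.8], 1],
    [[180, 237, -15], [0.5, -4.6, -2.1], 1],
    [[210, 277, -25], [0.57, -5.3, -2.5], 1],
    [[240, 317, -35], [0.66, -6.1, -2.9], 1],
    [[270, 355, -45], [0.74, -6.8, -3.2], 1],
    [[294, 392, -55], [0.82, -7.59, -3.58], 1],
  ],
)

```text
clock: 1.1
tcp_pos: [0.4425, -0.1364, 0.1767]
ee_rot: [0.009, 0.944, -0.026, 0.327]
ft_force: [1.5, -1.2, -0.6]
grip_width: 0.0854
grip_force: 0.0
```

Call:
jog_arm(
  moves=[
    [[0, 0, 0], [0, 0, 0], 1],
    [[0, 0, 0], [0, 0, 0], 1],
  ],
)

```text
clock: 1.3
tcp_pos: [0.4414, -0.1359, 0.1759]
ee_rot: [0.009, 0.945, -0.023, 0.325]
ft_force: [-0.4, -0.1, 0.1]
grip_width: 0.0853
grip_force: 0.0
```

```bash
cat > w.py <<'E'
from h import *; from m2 import *; import sys
tag=sys.argv[1];b=eval(sys.argv[2])
s,p,d=grab('wrist');cv2.imwrite(f'pics/w{tag}.png',p[...,::-1]);W=cloud('wrist',d,s);np.save(f'pics/w{tag}.npy',W)
print(s['clock'],s['tcp_pos'].round(4),rot(s['ee_rot']).as_matrix().round(3).tolist())
X=reg(W,*b);print(len(X))
for c,m,nn,I in planes(X,4,.001,150):
    e1=np.cross([0,1,0],nn);e1/=np.linalg.norm(e1);e2=np.cross(nn,e1)
    q=cv2.minAreaRect((np.c_[(I-m)@e1,(I-m)@e2]*1000).astype(np.float32));ctr=m+(e1*q[0][0]+e2*q[0][1])/1000
    print(c,np.round(nn,3),'tilt',round(np.degrees(np.arccos(nn[2])),1),'ctr',np.round(ctr,4),np.round(q[1],1),round(q[2],1))
E
python3 w.py 1 '(.46,.66,-.21,-.08,.015,.13)'
```

```text
1.3 [ 0.4414 -0.1359  0.1759] [[0.788, -0.049, 0.614], [-0.038, -0.999, -0.031], [0.615, 0.001, -0.789]]
7872
5471 [-0.626  0.034  0.779] tilt 38.8 ctr [ 0.5384 -0.144   0.0625] [59.5 80.5] 87.3
765 [-0.573  0.04   0.818] tilt 35.1 ctr [ 0.5316 -0.1434  0.0588] [59.3 95.9] 86.9
525 [-0.578  0.044  0.815] tilt 35.4 ctr [ 0.5314 -0.1434  0.061 ] [58.  93.4] 86.3
469 [-0.574  0.039  0.818] tilt 35.1 ctr [ 0.5323 -0.1437  0.0573] [59.4 96.9] 87.2
```

View pics/w1.png

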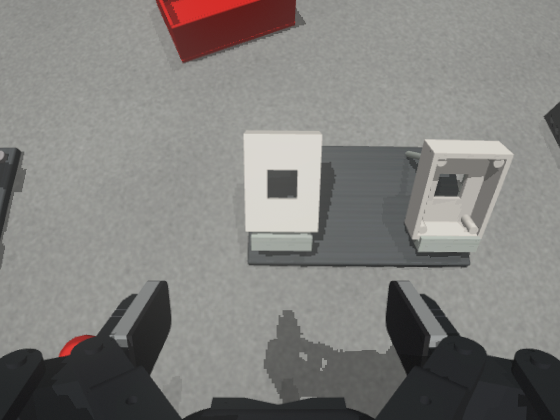

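The wrist view shows cover_a's closed face squarely, with corners near (245,132), (321,131), (318,233) and (245,231). Its square opening is at (282,184), and the ledge lip is below at (282,242). It seems to lean more than 35°, so I'll refine with PnP and depth.

```bash
cat > pnp.py <<'E'
from h import *
z=np.load('pics/wrist.npz');p,d=z['p'],z['d'];W=np.load('pics/w1.npy')
s=sensors.sense();ci=optics.camera_info('wrist');T=pose('wrist',ci,s)
F=W[142:222,252:314].reshape(-1,3);c=np.nanmedian(F,0);g=np.abs(F-c).max(1)<.05;F=F[g]
for _ in range(4):
    c=F.mean(0);n=np.linalg.svd(F-c)[2][2];n*=np.sign(n[2]);r=(F-c)@n;F=F[abs(r)<2.5*r.std()]
print('plane',n.round(3),'tilt',np.degrees(np.arccos(n[2])).round(1),'yaw',np.degrees(np.arctan2(-n[1],-n[0])).round(1),'std',r.std().round(5))
g=cv2.cvtColor(p,cv2.COLOR_RGB2GRAY);m=((g>150)&(np.abs((W-c)@n)<.004)).astype(np.uint8);m[:, :235]=0;m[:,330:]=0;m[:125]=0;m[240:]=0
k=max(cv2.findContours(m,cv2.RETR_EXTERNAL,cv2.CHAIN_APPROX_NONE)[0],key=cv2.contourArea)
h=cv2.approxPolyDP(cv2.convexHull(k),6,True)[:,0].astype(np.float32);print(h.tolist())
if len(h)==4:
    h=cv2.cornerSubPix(g,h.reshape(-1,1,2).copy(),(4,4),(-1,-1),(3,50,.01))[:,0]
    o=h[np.argsort(h[:,1])];tl,tr=o[:2][np.argsort(o[:2,0])];bl,br=o[2:][np.argsort(o[2:,0])]
    # face frame: x up, y left
    obj=np.array([[40,30,0],[40,-30,0],[-40,-30,0],[-40,30,0]],float)/1000
    ok,rv,tv,er=cv2.solvePnPGeneric(obj,np.array([tl,tr,br,bl],np.float64),K(ci),np.array(ci['dist_coeffs'],float),flags=cv2.SOLVEPNP_IPPE)
    for a,b,e in zip(rv,tv,er):
        M=T[:3,:3]@cv2.Rodrigues(a)[0];t=T[:3,:3]@b[:,0]+T[:3,3];print('pnp',M.round(3).tolist(),'ctr',t.round(4),'err',e,'tilt',np.degrees(np.arccos(M[2,2])).round(1))
    r=cv2.undistortPoints(h.reshape(-1,1,2).astype(float),K(ci),np.array(ci['dist_coeffs'],float))[:,0]
    P=[]
    for q in r:
        v=T[:3,:3]@np.array([*q,1]);P.append(T[:3,3]+v*((c-T[:3,3])@n)/(v@n))
    P=np.array(P);print('corners',P.round(4).tolist(),'mean',P.mean(0).round(4),[np.linalg.norm(P[i]-P[i-1]).round(4) for i in range(4)])
E
python3 pnp.py
```

```text
plane [0.025 1.    0.002] tilt 89.9 yaw -91.4 std 0.01437
[[283.0, 125.0], [287.0, 169.0], [278.0, 169.0], [276.0, 125.0]]
pnp [[0.854, 0.503, -0.133], [0.028, 0.211, 0.977], [0.519, -0.838, 0.167]] ctr [ 0.7643 -0.1601 -0.2696] err [0.734546] tilt 80.4
pnp [[0.872, -0.476, -0.113], [0.027, 0.277, -0.96], [0.489, 0.834, 0.255]] ctr [ 0.7643 -0.1607 -0.2695] err [0.77440247] tilt 75.3
corners [[0.5228, -0.1447, 0.1726], [0.4841, -0.1438, 0.1997], [0.5941, -0.146, -0.0188], [0.6847, -0.1481, -0.0746]] mean [ 0.5714 -0.1456  0.0697] [np.float64(0.2955), np.float64(0.0473), np.float64(0.2446), np.float64(0.1065)]
```

```bash
python3 - <<'E'
s=open('pnp.py').read()
s=s.replace("for _ in range(4):\n    c=F.mean","F=F[np.abs((F-[.5384,-.144,.0625])@np.array([-.626,.034,.779]))<.004]\nfor _ in range(4):\n    c=F.mean")
open('pnp.py','w').write(s)
E
python3 pnp.py; python3 - <<'E'
import numpy as np
W=np.load('pics/w1.npy')
for v in range(128,262,6): print(v,W[v,256].round(4),W[v,306].round(4))
E
```

```text
plane [-0.624  0.036  0.781] tilt 38.7 yaw -3.3 std 0.00065
[[244.0, 133.0], [321.0, 134.0], [316.0, 231.0], [246.0, 231.0]]
pnp [[0.798, 0.068, -0.599], [-0.044, 0.998, 0.053], [0.601, -0.016, 0.799]] ctr [ 0.5402 -0.1463  0.0612] err [0.32061573] tilt 37.0
pnp [[0.977, 0.06, -0.203], [-0.059, 0.998, 0.011], [0.203, 0.002, 0.979]] ctr [ 0.5418 -0.1465  0.063 ] err [1.82531398] tilt 11.7
corners [[0.5721, -0.1181, 0.0883], [0.5684, -0.1779, 0.0881], [0.5062, -0.1741, 0.0382], [0.5096, -0.1151, 0.0383]] mean [ 0.5391 -0.1463  0.0632] [np.float64(0.0801), np.float64(0.0599), np.float64(0.0798), np.float64(0.0591)]
128 [ 0.6317 -0.1227  0.001 ] [ 6.296e-01 -1.745e-01  5.000e-04]
134 [ 0.5702 -0.1257  0.088 ] [ 0.5687 -0.1638  0.0874]
140 [ 0.5666 -0.1255  0.0852] [ 0.5649 -0.1637  0.0851]
146 [ 0.563  -0.1253  0.0824] [ 0.561  -0.1636  0.0826]
152 [ 0.5596 -0.125   0.0791] [ 0.5572 -0.1635  0.0802]
158 [ 0.5561 -0.1247  0.076 ] [ 0.5545 -0.1636  0.0754]
164 [ 0.5528 -0.1244  0.0723] [ 0.5509 -0.1635  0.0724]
170 [ 0.5486 -0.1242  0.0702] [ 0.5468 -0.1634  0.07  ]
176 [ 0.5453 -0.1239  0.0663] [ 0.5431 -0.1633  0.067 ]
182 [ 0.5412 -0.1237  0.0639] [ 0.5388 -0.1632  0.0649]
188 [ 0.5374 -0.1234  0.0607] [ 0.5355 -0.1632  0.0607]
194 [ 0.5337 -0.1231  0.0573] [ 0.5313 -0.1631  0.0583]
200 [ 0.5294 -0.1229  0.0549] [ 0.5274 -0.163   0.0552]
206 [ 0.5253 -0.1226  0.0522] [ 0.5237 -0.163   0.0513]
212 [ 0.5215 -0.1223  0.0485] [ 0.5198 -0.163   0.0479]
218 [ 0.5173 -0.122   0.0457] [ 0.5155 -0.1628  0.0454]
224 [ 0.5137 -0.1217  0.0413] [ 0.5118 -0.1628  0.0411]
230 [ 0.5094 -0.1214  0.0384] [ 0.5071 -0.1626  0.0394]
236 [ 0.5039 -0.1213  0.0395] [ 0.5018 -0.1622  0.04  ]
242 [ 0.4997 -0.121   0.0364] [ 0.4977 -0.1621  0.0366]
248 [ 0.4959 -0.1206  0.0315] [ 0.4934 -0.1621  0.0333]
254 [ 0.496  -0.1195  0.0103] [ 0.4943 -0.1639  0.0087]
260 [ 0.491  -0.1193  0.0089] [ 0.4886 -0.1634  0.0098]
```

```bash
python3 - <<'E'
from h import *
rel([.515,.178,.225],Rt(80,-2))
E
```

```text
t 1.35 shift [ 73.3 315.6  48.4] turn [0.26 5.59 0.18] rows>= 6.552832192325393
```

Call:
jog_arm(
  moves=[
    [[5, 40, 15], [0.03, 0.8, 0.02], 1],
    [[16, 85, 30], [0.07, 1.6, 0.04], 1],
    [[28, 130, 40], [0.1, 2.4, 0.07], 1],
    [[40, 175, 48], [0.15, 3.2, 0.1], 1],
    [[50, 220, 48], [0.18, 4, 0.12], 1],
    [[60, 265, 48], [0.22, 4.8, 0.15], 1],
    [[73, 312, 48], [0.26, 5.59, 0.18], 1],
    [[73, 316, 48], [0.26, 5.59, 0.18], 1],
    [[73, 316, 48], [0.26, 5.59, 0.18], 1],
  ],
)

```text
clock: 2.25
tcp_pos: [0.5168, 0.1037, 0.2239]
ee_rot: [-0.014, 0.996, 0.014, 0.087]
ft_force: [-0.6, -1.3, -0.6]
grip_width: 0.0851
grip_force: 0.0
```

```bash
python3 w.py 2 '(.46,.64,.09,.27,.05,.09)'
```

```text
2.25 [0.5168 0.1037 0.2239] [[0.985, 0.03, 0.173], [0.026, -0.999, 0.03], [0.173, -0.025, -0.985]]
10204
5347 [-0.174  0.006  0.985] tilt 10.1 ctr [0.5478 0.1785 0.0656] [ 83.9 100.5] 87.9
2298 [-0.174  0.009  0.985] tilt 10.0 ctr [0.5444 0.1792 0.073 ] [ 84.5 105. ] 88.4
745 [-0.175  0.006  0.985] tilt 10.1 ctr [0.5464 0.1771 0.064 ] [ 81.1 103.8] 87.9
442 [-0.176  0.004  0.984] tilt 10.1 ctr [0.5492 0.1787 0.0673] [84.3 97.3] 88.1
```

View pics/w2.png

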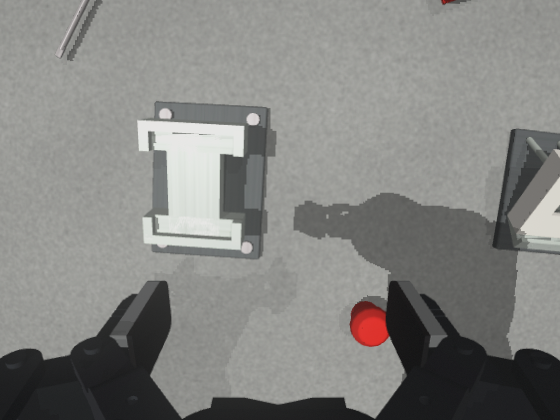

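The wrist view shows the empty pocket at about (193,187), all four corners visible, with its rim spanning (138,122) to (243,248). The rim measures 84.5 x 105 mm and the floor 65 mm high, both matching the text. Now to grasp cover_a.

```bash
python3 - <<'E'
from h import *
rel([.505,-.144,.110],Rt(51.3,-3.4))
E
```

```text
t 2.3 shift [ -11.2 -247.9 -114. ] turn [-0.36 -5.74 -1.08] rows>= 5.4604890801428505
```

Call:
jog_arm(
  moves=[
    [[-15, -40, 0], [-0.07, -1, -0.2], 1],
    [[-30, -80, -5], [-0.12, -1.9, -0.35], 1],
    [[-40, -120, -15], [-0.18, -2.9, -0.5], 1],
    [[-45, -160, -30], [-0.24, -3.8, -0.7], 1],
    [[-40, -200, -60], [-0.3, -4.8, -0.9], 1],
    [[-25, -235, -90], [-0.36, -5.74, -1.08], 1],
    [[-11, -248, -114], [-0.36, -5.74, -1.08], 1],
    [[-11, -248, -114], [-0.36, -5.74, -1.08], 1],
    [[-11, -248, -114], [-0.36, -5.74, -1.08], 1],
    [[-11, -248, -114], [-0.36, -5.74, -1.08], 1],
  ],
)

```text
clock: 3.3
tcp_pos: [0.5044, -0.1427, 0.1118]
ee_rot: [0.01, 0.943, -0.027, 0.332]
ft_force: [-0.5, -0.2, -0.1]
grip_width: 0.0856
grip_force: 0.0
```

```bash
python3 - <<'E'
from h import *
rel([.561,-.1476,.0358],Rt(51.3,-3.4))
E
python3 w.py 3 '(.48,.62,-.19,-.08,.035,.13)'
```

```text
t 3.3 shift [ 56.6  -4.9 -76. ] turn [ 0.02  0.02 -0.02] rows>= 1.8972230838195079
3.3 [ 0.5044 -0.1427  0.1118] [[0.778, -0.057, 0.625], [-0.044, -0.998, -0.037], [0.626, 0.002, -0.779]]
14474
10462 [-0.627  0.037  0.778] tilt 38.9 ctr [ 0.5386 -0.1441  0.0626] [59.8 80.2] 87.4
1116 [-0.555  0.025  0.831] tilt 33.8 ctr [ 0.5337 -0.1439  0.0605] [59.5 90.8] 87.2
688 [ 0.774 -0.046  0.632] tilt 50.8 ctr [ 0.5762 -0.1464  0.0792] [59.6 24.4] 88.2
619 [-0.564  0.019  0.826] tilt 34.3 ctr [ 0.5336 -0.1428  0.0626] [59.  85.7] 85.4
```

View pics/w3.png

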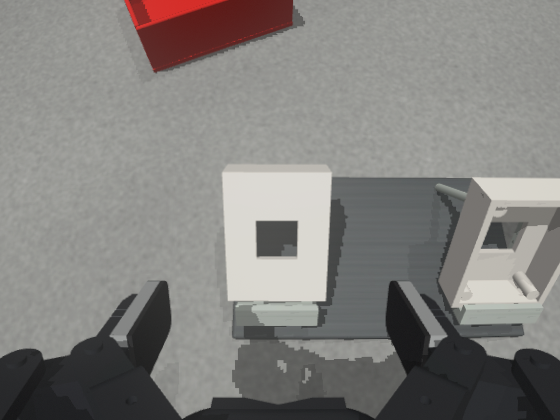

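The close view shows cover_a centred between the fingers: its face spans columns 222–330 and the finger midpoint is at about 278. Advance and close.

Call:
jog_arm(
  moves=[
    [[14, -1, -19], [0, 0, 0], 1],
    [[28, -1, -38], [0, 0, 0], 1],
    [[42, -2, -57], [0, 0, 0], 1],
    [[50, -3, -68], [0, 0, 0], 1],
    [[56, -3, -76], [0, 0, 0], 1],
    [[56, -3, -76], [0, 0, 0], 1],
    [[56, -3, -76], [0, 0, 0], 1],
  ],
)

```text
clock: 4.05
tcp_pos: [0.5606, -0.1455, 0.035]
ee_rot: [0.01, 0.943, -0.027, 0.331]
ft_force: [0.4, -0.1, -0.3]
grip_width: 0.0851
grip_force: 0.0
```

Call:
jog_arm(
  moves=[
    [[0, 0, 0], [0, 0, 0], 0.4],
    [[0, 0, 0], [0, 0, 0], 0.2],
    [[0, 0, 0], [0, 0, 0], 0],
    [[0, 0, 0], [0, 0, 0], -0.3],
    [[0, 0, 0], [0, 0, 0], -1],
    [[0, 0, 0], [0, 0, 0], -1],
    [[0, 0, 0], [0, 0, 0], -1],
  ],
  newtons=40,
)

```text
clock: 4.75
tcp_pos: [0.5605, -0.1462, 0.0352]
ee_rot: [0.01, 0.943, -0.027, 0.332]
ft_force: [-6.6, 0.1, 6.6]
grip_width: 0.0594
grip_force: 42.1
```

Call:
jog_arm(
  moves=[
    [[0, 0, 4], [0, 0, 0], -1],
    [[-1, 0, 10], [0, 0, 0], -1],
    [[-3, 0, 18], [0, 0, 0], -1],
    [[-6, 0, 28], [0, 0, 0], -1],
    [[-12, 0, 40], [0, 0, 0], -1],
    [[-20, 0, 55], [0, 0, 0], -1],
    [[-28, 0, 75], [0, 0, 0], -1],
    [[-35, 0, 100], [0, 0, 0], -1],
    [[-35, 0, 120], [0, 0, 0], -1],
    [[-35, 0, 120], [0, 0, 0], -1],
  ],
  newtons=60,
)

```text
clock: 5.75
tcp_pos: [0.5264, -0.1468, 0.1582]
ee_rot: [0.011, 0.942, -0.027, 0.334]
ft_force: [0.2, -0.6, -1.6]
grip_width: 0.0592
grip_force: 64.5
```

```bash
python3 w.py 4 '(.4,.7,-.25,-.05,.1,.25)'
```

```text
bash:   833 Killed                     python3 w.py 4 '(.4,.7,-.25,-.05,.1,.25)'
```

View pics/w4.png

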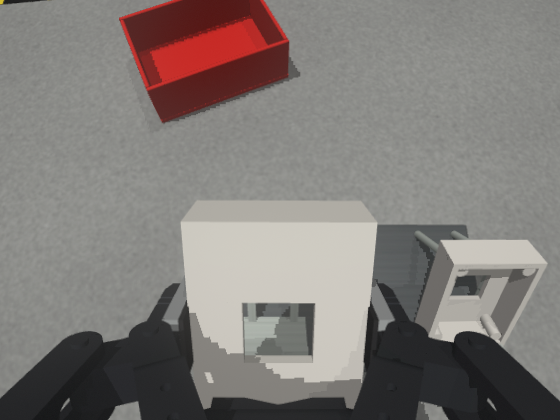

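Cover_a is held closed face up: its face spans (183,222) to (376,222) with the opening at (279,332), and cover_b still stands at (485,290). Next I'll measure the in-hand pose.

```bash
sed -i 's/np.linalg.svd(I-c)\[2\]\[2\]/np.linalg.svd(I-c,full_matrices=False)[2][2]/' m2.py
cat > held.py <<'E'
from h import *; from m2 import *
s=sensors.sense();z=np.load('pics/wrist.npz');p,d=z['p'],z['d'];W=cloud('wrist',d,s)
M=rot(s['ee_rot']).as_matrix();L=(W-s['tcp_pos'])@M   # tool frame
F=L[225:300,195:365].reshape(-1,3);E=L[203:219,200:360].reshape(-1,3)
out=[]
for X in (F[::3],E):
    X=X[np.isfinite(X).all(1)];c,m,n,I=planes(X,1,.001)[0][1:] if 0 else planes(X,1,.001)[0];n=n*np.sign(-n[2] if abs(n[2])>.5 else n[0]);out.append((m,n));print(c,m.round(4),n.round(3))
m,n=out[0]
print('cover tilt vs tool about y (deg)',np.degrees(np.arctan2(n[0],-n[2])).round(2),'depth of face in tool z at x=0',(m[2]+m[0]*n[0]/n[2]).round(4))
(me,ne)=out[1];a=ne;print('end plane offset along n',(me@ne).round(4),'end tilt',np.degrees(np.arctan2(ne[2],ne[0])).round(2))
# middle: on end plane -40mm, on face plane -12
x=np.array([-n[2],0,n[0]]);x/=np.linalg.norm(x)
A=np.array([n,x,[0,1,0]]);mid=np.linalg.solve(A,[m@n-.012,me@x-.040,0]);print('mid in tool',mid.round(4))
ys=[L[240:290,u,1] for u in (186,192,368,374)];print('y edges',[np.nanmedian(y).round(4) for y in ys])
E
python3 held.py
```

```text
3913 [ 0.0266  0.0008 -0.0348] [-0.006  0.002 -1.   ]
2550 [ 0.04    0.0009 -0.0229] [1.    0.004 0.006]
cover tilt vs tool about y (deg) -0.36 depth of face in tool z at x=0 -0.0346
end plane offset along n 0.0399 end tilt 0.32
mid in tool [ 0.      0.     -0.0226]
y edges [np.float64(-0.0286), np.float64(-0.0268), np.float64(0.0289), np.float64(0.0363)]
```

```bash
python3 - <<'E'
from h import *
rel([.5302,.1797,.153],Rt(79.9,-1.8))
E
```

```text
t 5.8 shift [  4.4 326.   -3.2] turn [0.28 5.75 0.29] rows>= 6.5216239973730845
```

Call:
jog_arm(
  moves=[
    [[0, 20, 10], [0.02, 0.4, 0.02], -1],
    [[0, 50, 15], [0.05, 0.9, 0.05], -1],
    [[0, 85, 15], [0.07, 1.5, 0.07], -1],
    [[0, 120, 15], [0.1, 2.1, 0.1], -1],
    [[0, 155, 15], [0.13, 2.8, 0.13], -1],
    [[2, 190, 15], [0.16, 3.4, 0.16], -1],
    [[2, 225, 12], [0.2, 4, 0.2], -1],
    [[4, 260, 8], [0.23, 4.6, 0.23], -1],
    [[4, 290, 4], [0.26, 5.2, 0.26], -1],
    [[4, 312, 0], [0.28, 5.75, 0.29], -1],
  ],
)

```text
clock: 6.8
tcp_pos: [0.5303, 0.1063, 0.1539]
ee_rot: [-0.014, 0.996, 0.016, 0.084]
ft_force: [0.8, -0.6, -1.6]
grip_width: 0.0589
grip_force: 64.7
```

Call:
jog_arm(
  moves=[
    [[0, 0, 0], [0, 0, 0], -1],
    [[0, 0, 0], [0, 0, 0], -1],
  ],
)

```text
clock: 7.0
tcp_pos: [0.5305, 0.1051, 0.1542]
ee_rot: [-0.013, 0.996, 0.015, 0.085]
ft_force: [-0.2, -0.0, -1.1]
grip_width: 0.0593
grip_force: 64.7
```

```bash
python3 - <<'E'
from h import *
rel([.5432,.1794,.079],Rt(79.9,-1.8))
rel([.5476,.1791,.0546],Rt(79.9,-1.8))
E
```

```text
t 7.0 shift [ 12.7  74.3 -75.2] turn [-0.27 -0.06 -0.73] rows>= 2.1293160766511665
t 7.0 shift [ 17.1  74.  -99.6] turn [-0.27 -0.06 -0.73] rows>= 2.504889103230604
```

Call:
jog_arm(
  moves=[
    [[0, 20, 0], [-0.07, 0, -0.2], -1],
    [[2, 45, 0], [-0.15, 0, -0.4], -1],
    [[2, 65, -5], [-0.27, -0.06, -0.73], -1],
    [[3, 74, -20], [-0.27, -0.06, -0.73], -1],
    [[6, 74, -40], [-0.27, -0.06, -0.73], -1],
    [[10, 74, -60], [-0.27, -0.06, -0.73], -1],
    [[13, 74, -75], [-0.27, -0.06, -0.73], -1],
    [[13, 74, -75], [-0.27, -0.06, -0.73], -1],
    [[13, 74, -75], [-0.27, -0.06, -0.73], -1],
  ],
)

```text
clock: 7.9
tcp_pos: [0.5457, 0.1125, 0.08]
ee_rot: [-0.015, 0.996, 0.021, 0.087]
ft_force: [0.0, 0.4, -0.2]
grip_width: 0.0589
grip_force: 64.7
```

```bash
python3 - <<'E'
from h import *
rel([.5476,.1791,.0546],Rt(79.9,-1.8))
for n in('wrist','top'):
    s,p,d=grab(n);cv2.imwrite(f'pics/{n}5.png',p[...,::-1])
    if n=='wrist':a=p
b=cv2.resize(p[205:285,160:270],(550,400),interpolation=cv2.INTER_CUBIC)[:, :240+310]
a=cv2.copyMakeBorder(a[:,:],0,0,0,0,0)
c=np.hstack([cv2.resize(a,(440,330)),cv2.resize(b,(352,330))[:,:352]]);cv2.imwrite('pics/c5.png',c[...,::-1])
E
```

```text
t 7.9 shift [  1.9  66.6 -25.4] turn [-0.3  -0.01 -0.86] rows>= 1.4268715497690099
```

View pics/c5.png

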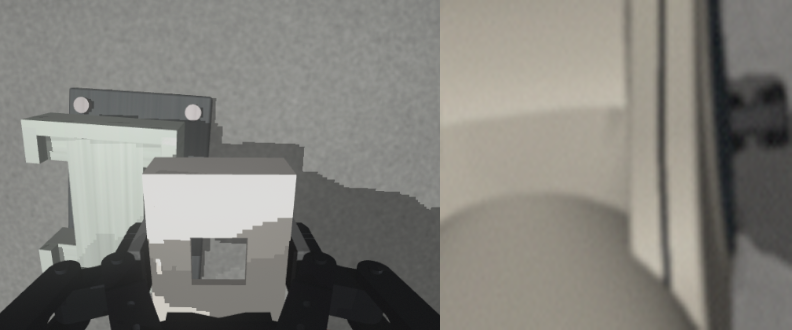

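The wrist part shows the cover beside the pocket, not above it: y stopped at about 0.11, probably at a joint limit, with nothing touched. Checking the joints.

```bash
python3 - <<'E'
from h import *
s=sensors.sense();print(s['q'].round(3),s['tcp_pos'],s['ft_force'])
E
```

```text
[ 0.039  0.256 -0.406  0.732  0.026  3.141] [0.54634266 0.11262956 0.08113147] [ 0.29209323  0.78769251 -1.30787112]
```

Joint 6 is at its +π limit. The cover may go in either way round, so I'll rise and spin the tool 180° about its axis, which brings q6 to about 0.

Call:
jog_arm(
  moves=[
    [[-5, -5, 40], [0, 0, 0], -1],
    [[-15, -10, 80], [0, 0, 0], -1],
    [[-15, -10, 90], [-0.3, 0, 1.6], -1],
    [[-15, -10, 90], [-0.58, 0.02, 3.25], -1],
    [[-15, -10, 90], [-0.87, 0.02, 4.9], -1],
    [[-15, -10, 90], [-1.15, 0.03, 6.5], -1],
    [[-15, -10, 90], [-1.44, 0.04, 8.1], -1],
    [[-15, -10, 90], [-1.73, 0.05, 9.75], -1],
    [[-15, -10, 90], [-2.02, 0.06, 11.4], -1],
    [[-15, -10, 90], [-2.3, 0.07, 13], -1],
  ],
)

```text
clock: 9.0
tcp_pos: [0.5314, 0.1026, 0.172]
ee_rot: [0.035, 0.824, 0.562, 0.061]
ft_force: [0.1, -0.3, -1.1]
grip_width: 0.0592
grip_force: 65.6
```

```bash
cat >> h.py <<'E'
def Rf(elev,yaw): return Rt(elev,yaw)@np.diag([-1,-1,1])
E
python3 - <<'E'
from h import *
print(sensors.sense()['q'].round(3))
rel([.528,.14,.165],Rf(79.9,-1.8))
E
```

```text
[ 0.032  0.178 -0.25   1.001  0.006  1.976]
t 9.0 shift [-3.4 37.4 -7. ] turn [-3.59 -0.32 21.63] rows>= 12.76444394249826
```

Call:
jog_arm(
  moves=[
    [[0, 0, 0], [-0.27, -0.02, 1.6], -1],
    [[0, 0, 0], [-0.53, -0.05, 3.2], -1],
    [[0, 0, 0], [-0.8, -0.07, 4.8], -1],
    [[0, 0, 0], [-1.06, -0.1, 6.4], -1],
    [[0, 5, 0], [-1.33, -0.12, 8], -1],
    [[0, 10, 0], [-1.6, -0.14, 9.6], -1],
    [[0, 15, 0], [-1.86, -0.17, 11.2], -1],
    [[0, 20, 0], [-2.12, -0.19, 12.8], -1],
    [[0, 25, 0], [-2.39, -0.21, 14.4], -1],
    [[0, 30, 0], [-2.65, -0.24, 16], -1],
  ],
)

```text
clock: 10.0
tcp_pos: [0.5314, 0.1329, 0.1721]
ee_rot: [0.081, 0.261, 0.962, 0.017]
ft_force: [-0.4, -0.1, -1.3]
grip_width: 0.059
grip_force: 65.6
```

```bash
python3 - <<'E'
from h import *
print(sensors.sense()['q'].round(3))
rel([.5337,.1797,.133],Rf(79.9,-1.8))
E
```

```text
[ 0.106  0.178 -0.254  0.975 -0.027  0.634]
t 10.0 shift [  2.3  46.8 -39.1] turn [-0.93 -0.07  5.63] rows>= 3.3241062012436133
```

Call:
jog_arm(
  moves=[
    [[0, 12, 0], [-0.26, -0.02, 1.6], -1],
    [[0, 25, 0], [-0.53, -0.04, 3.2], -1],
    [[1, 36, -5], [-0.8, -0.06, 4.8], -1],
    [[2, 47, -15], [-0.93, -0.07, 5.63], -1],
    [[2, 47, -28], [-0.93, -0.07, 5.63], -1],
    [[2, 47, -39], [-0.93, -0.07, 5.63], -1],
    [[2, 47, -39], [-0.93, -0.07, 5.63], -1],
    [[2, 47, -39], [-0.93, -0.07, 5.63], -1],
  ],
)

```text
clock: 10.8
tcp_pos: [0.5333, 0.1794, 0.1324]
ee_rot: [0.087, 0.019, 0.996, -0.002]
ft_force: [0.7, 0.9, -1.2]
grip_width: 0.0589
grip_force: 65.6
```

```bash
python3 - <<'E'
from h import *
print(sensors.sense()['q'].round(3))
rel([.5428,.1793,.082],Rf(79.9,-1.8))
E
```

```text
[ 0.197  0.227 -0.299  0.875 -0.04   0.232]
t 10.8 shift [  9.5  -0.1 -50.4] turn [-0.   -0.01  0.08] rows>= 1.0262330753505424
```

Call:
jog_arm(
  moves=[
    [[2, 0, -12], [0, 0, 0.08], -1],
    [[5, 0, -25], [0, 0, 0.08], -1],
    [[7, 0, -38], [0, 0, 0.08], -1],
    [[9, 0, -46], [0, 0, 0.08], -1],
    [[9, 0, -50], [0, 0, 0.08], -1],
    [[9, 0, -50], [0, 0, 0.08], -1],
    [[9, 0, -50], [0, 0, 0.08], -1],
  ],
)

```text
clock: 11.5
tcp_pos: [0.5425, 0.1796, 0.0824]
ee_rot: [0.088, 0.015, 0.996, -0.001]
ft_force: [-0.1, -0.3, -1.1]
grip_width: 0.0593
grip_force: 65.6
```

```bash
python3 - <<'E'
from h import *
rel([.5475,.1791,.0556],Rf(79.9,-1.8))
for n in('wrist','scene'):
    s,p,d=grab(n)
    if n=='wrist':a=p
b=p[140:230,280:400]
c=np.hstack([cv2.resize(a,(440,330)),cv2.resize(b,(352,330),interpolation=cv2.INTER_CUBIC)]);cv2.imwrite('pics/c6.png',c[...,::-1])
E
```

```text
t 11.5 shift [  5.   -0.5 -26.8] turn [-0.   -0.01 -0.01] rows>= 0.5450137091428197
```

View pics/c6.png

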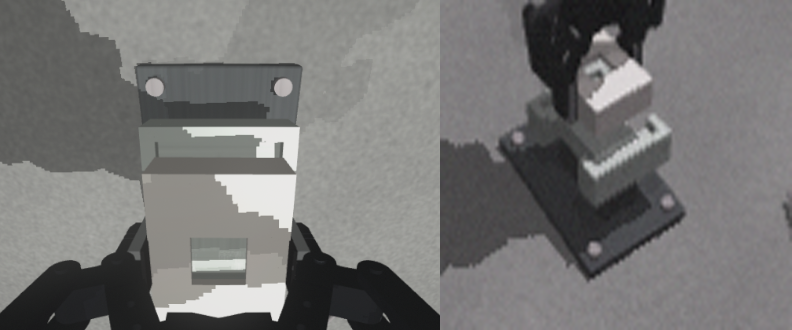

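The wrist half shows the cover (closed face up, opening at (218,260)) aligned sideways over the pocket, with the low end wall at (218,147). The scene half agrees. Descending slowly.

Call:
jog_arm(
  moves=[
    [[1, 0, -5], [0, 0, 0], -1],
    [[2, 0, -10], [0, 0, 0], -1],
    [[3, -0.5, -15], [0, 0, 0], -1],
    [[4, -0.5, -19], [0, 0, 0], -1],
    [[4, -0.5, -22], [0, 0, 0], -1],
    [[4, -0.5, -22], [0, 0, 0], -1],
  ],
)

```text
clock: 12.2
tcp_pos: [0.546, 0.179, 0.0594]
ee_rot: [0.087, 0.015, 0.996, -0.001]
ft_force: [-0.3, 0.2, -0.9]
grip_width: 0.059
grip_force: 65.6
```

Call:
jog_arm(
  moves=[
    [[0.3, 0, -1.5], [0, 0, 0], -1],
    [[0.6, 0, -3], [0, 0, 0], -1],
    [[0.8, 0, -4], [0, 0, 0], -1],
    [[0.8, 0, -4], [0, 0, 0], -1],
  ],
)

```text
clock: 12.6
tcp_pos: [0.5471, 0.1791, 0.0559]
ee_rot: [0.087, 0.015, 0.996, -0.001]
ft_force: [0.6, 0.4, -1.2]
grip_width: 0.0591
grip_force: 65.6
```

Expected contact at z ≈ 0.0546; pressing on gently.

Call:
jog_arm(
  moves=[
    [[0.1, 0, -0.7], [0, 0, 0], -1],
    [[0.2, 0, -1.3], [0, 0, 0], -1],
    [[0.2, 0, -1.3], [0, 0, 0], -1],
  ],
)

```text
clock: 12.9
tcp_pos: [0.5472, 0.1791, 0.0547]
ee_rot: [0.087, 0.015, 0.996, -0.001]
ft_force: [-0.3, 0.0, -1.6]
grip_width: 0.0593
grip_force: 65.6
```

Call:
jog_arm(
  moves=[
    [[0.1, 0, -0.6], [0, 0, 0], -1],
    [[0.2, 0, -1], [0, 0, 0], -1],
    [[0.2, 0, -1], [0, 0, 0], -1],
  ],
)

```text
clock: 13.2
tcp_pos: [0.5474, 0.1791, 0.0545]
ee_rot: [0.088, 0.015, 0.996, -0.001]
ft_force: [-4.9, -0.9, 7.9]
grip_width: 0.0589
grip_force: 66.9
```

Contact came exactly at the seated height. Releasing.

Call:
jog_arm(
  moves=[
    [[0, 0, 0], [0, 0, 0], 0.5],
    [[0, 0, 0], [0, 0, 0], 0.7],
    [[0, 0, 0], [0, 0, 0], 1],
    [[0, 0, 0], [0, 0, 0], 1],
    [[0, 0, 0], [0, 0, 0], 1],
    [[0, 0, 0], [0, 0, 0], 1],
  ],
  newtons=20,
)

```text
clock: 13.8
tcp_pos: [0.5475, 0.1791, 0.0537]
ee_rot: [0.087, 0.015, 0.996, -0.001]
ft_force: [0.8, -1.4, -0.3]
grip_width: 0.0855
grip_force: 0.0
```

Call:
jog_arm(
  moves=[
    [[-2, 0, 10], [0, 0, 0], 1],
    [[-4, 0, 22], [0, 0, 0], 1],
    [[-7, 0, 40], [0, 0, 0], 1],
    [[-10, 0, 60], [0, 0, 0], 1],
    [[-15, 0, 85], [0, 0, 0], 1],
    [[-20, 0, 110], [0, 0, 0], 1],
    [[-22, 0, 120], [0, 0, 0], 1],
    [[-22, 0, 120], [0, 0, 0], 1],
  ],
)

```text
clock: 14.6
tcp_pos: [0.526, 0.1793, 0.1758]
ee_rot: [0.089, 0.015, 0.996, -0.001]
ft_force: [0.1, 0.7, -0.5]
grip_width: 0.0855
grip_force: 0.0
```

```bash
python3 w.py 7 '(.46,.64,.09,.27,.05,.13)'; python3 - <<'E'
from h import *
a=np.load('pics/wrist.npz')['p'];s,p,d=grab('scene')
c=np.hstack([cv2.resize(a,(440,330)),cv2.resize(p[140:300,140:380],(352,330),interpolation=cv2.INTER_CUBIC)]);cv2.imwrite('pics/c7.png',c[...,::-1])
E
```

```text
14.6 [0.526  0.1793 0.1758] [[-0.984, 0.031, 0.177], [0.03, 1.0, -0.005], [-0.177, 0.001, -0.984]]
15766
8215 [-0.169  0.006  0.986] tilt 9.8 ctr [0.5403 0.179  0.0884] [59.6 80.4] 88.0
3122 [-0.17   0.005  0.985] tilt 9.8 ctr [0.5445 0.1794 0.0729] [ 83.6 103.9] 88.2
1336 [-0.178 -0.007  0.984] tilt 10.3 ctr [0.5421 0.1799 0.0645] [82.6 95.9] 87.9
833 [-0.207 -0.009  0.978] tilt 12.0 ctr [0.5398 0.179  0.0884] [59.2 79.5] 88.3
```

View pics/c7.png

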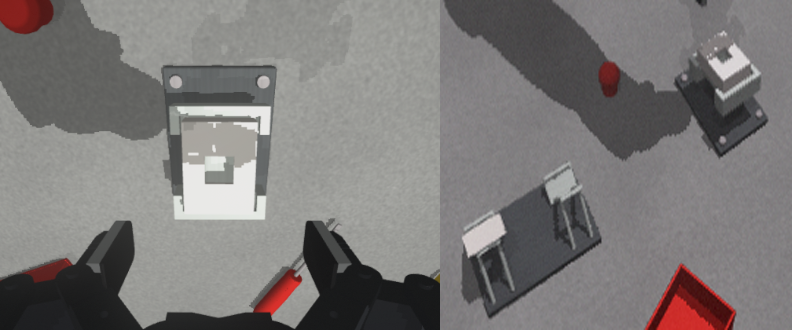

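The wrist half shows the cover flat in the pocket, closed face up (opening at (219,171)). Its face is 24 mm above the floor and parallel to it at 9.8°. In the scene half, cover_b still stands in the rack at (485,235).

```bash
python3 -c "
from cell import bot;print(bot.close_job())"
```

```text
the job is handed in; nothing more can be done
None
```

I set cover_a fully home in the nest pocket, hollow side down and closed face up, let go, and handed the job in at about 14.7 s; cover_b still stands in the rack.

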